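# Find the bite point of the clamp lever and mark it

### The job

One bottle is standing in the swing of the long lever on the clamp stand: set it upright on the free counter, out of reach of both the lever and the short pointer. Then press the long lever round, away from its end stop, just until it firmly resists as the hidden jaw bites, without forcing it, and leave the lever there. Finally push the short pointer until it shows the same angle on its dial as the lever does on its own; leave the other things as they are.

Things in the scene. Friction and masses are not known exactly. Their poses are not given: they have to be found in the camera images.
- stand: fixed clamp stand: grey foot beam 100 (x) by 340 (y) by 14 mm high with two white drums (diameter 112, top at 31 mm) bearing equal dials (long tick every 10 degrees). Origin on the counter under its centre, z up. Lever (left drum, +y) and pointer (right drum, -y) reach out over the counter to its -x side. Place and yaw vary
- lever_pivot (a point): the lever's upright axis, at (0, 110, 42) mm in the stand's frame; axes as the stand's
- lever_grip (a point): middle of the black grip block at the end of the long steel lever, 130 mm from its axis, 43 mm above the counter; turns with the lever: -x points outward along it, -y is where the grip goes when pressed. Block 40 (x) by 22 (y) mm, 26 to 60 mm above the counter, ending 150 mm from the axis; bar 14 mm wide, 36 to 48 mm up; hub radius 19, top 57 mm
- lever (a joint): lever angle, rad: 0 at its end stop, leaning 40 degrees to the left (+y) of the stand's -x direction; grows as it is pressed anticlockwise seen from above (grip towards the stand's -y), at most 1.2. Stays where it is left: friction 0.35 N m (2.7 N at the grip), damping 0.7 N m s/rad. Starts at 0 to 0.12
- jaw (a joint): squeeze of the sprung jaw hidden in the left drum, rad of lever angle: 0 until the lever meets it (at lever angle 0.6 to 1.02, varied, not visible), then resistance rises 20 N m per rad (3 N at the grip per 0.02 rad). Bites from 0.01; forced above 0.12 (21 N at the grip). Let go, the lever settles back and friction keeps it on the jaw at about 0.015
- pointer_pivot (a point): the pointer's upright axis, at (0, -110, 42) mm in the stand's frame; axes as the stand's
- pointer_post (a point): middle of the dark upright post (diameter 18 mm, 27 to 59 mm above the counter) at the end of the short steel pointer, 100 mm from its axis; turns with the pointer, -x points outward along it. Bar 9 mm wide, 38 to 46 mm above the counter; hub radius 14, top 49 mm
- pointer (a joint): pointer angle, rad, measured as the lever's (0 at 40 degrees to the left of the stand's -x, growing anticlockwise from above, at most 1.25); friction 0.12 N m holds it where it is left; it can be pushed either way. Starts at 0 to 0.3. Equal joint values: lever and pointer are parallel and show the same angle
- reagent_a: white flat-sided bottle with a round cap: body x from -15 to +24, y from -28 to +28 mm, shoulder at 68, top at 88 mm (cap diameter 26 at x +5, y -10); under 0.1 kg; origin at the bottom, z up. One of the two such bottles stands in the lever's way, the other aside; which is which varies. Grip it across x, 50 to 60 mm up
- reagent_c: white flat-sided bottle with a round cap: body x from -17 to +22, y from -28 to +28 mm, shoulder at 68, top at 88 mm (cap diameter 26 at x +3, y -10); under 0.1 kg; origin at the bottom, z up. One of the two such bottles stands in the lever's way, the other aside; which is which varies. Grip it across x, 50 to 60 mm up
- calculator: bystander, to be left alone: pocket calculator lying flat, 112 x 68 x 16 mm; origin at the centre of its underside
- tape_roll: bystander, to be left alone: roll of tape lying flat, diameter 69 mm, 18 mm high, near the middle in front of the stand; origin at the centre of its underside
- dish_1: bystander, to be left alone: clear petri dish, diameter 58 mm, 12 mm high, in front of the pointer; origin at the centre of its underside
- bottle_ctrl: bystander, to be left alone: small round white bottle with a cap, diameter 42 mm, 62 mm high; origin at the centre of its underside
- bottle_drop: bystander, to be left alone: small slim round bottle with a cap, diameter 28 mm, 58 mm high, in front of the stand; origin at the centre of its underside

How it is judged (in metres and radians):
On the way, in this order (a step that is already met when the one before it is completed fails the run):
1. both bottles stand upright on the counter, let go, out of reach of the lever (more than 182 mm from its axis) and of the pointer (more than 138 mm from its axis) (horizontal distance between each of reagent_a, reagent_c and lever_pivot above 0.182 m and horizontal distance between each of reagent_a, reagent_c and pointer_pivot above 0.138 m and height (world z) of each of reagent_a, reagent_c below 0.008 m and angle between each of reagent_a, reagent_c's own z axis and vertical below 0.15 rad and linear speed of each of reagent_a, reagent_c below 0.02 m/s and contact force between the fingers and reagent_a below 0.2 N and contact force between the fingers and reagent_c below 0.2 N), for 0.2 s.
2. the lever is pressed until the jaw bites (value of joint jaw above 0.008 rad), for 0.2 s.
At the end, for the whole second after the job is handed in: Both bottles stand upright (within 0.15 rad) on the counter, more than 182 mm from the lever's axis and 138 mm from the pointer's; the lever rests on the jaw (jaw squeezed 0.004 to 0.06 rad); the pointer is at the lever's angle within 0.06 rad (3.4 degrees); lever and pointer are at rest (horizontal distance between each of reagent_a, reagent_c and lever_pivot above 0.182 m and horizontal distance between each of reagent_a, reagent_c and pointer_pivot above 0.138 m and height (world z) of each of reagent_a, reagent_c below 0.008 m and angle between each of reagent_a, reagent_c's own z axis and vertical below 0.15 rad and value of joint jaw between 0.004 and 0.06 rad and angle between the x axis of lever_grip and the x axis of pointer_post, either way round below 0.06 rad and velocity of joint each of pointer, lever below 0.02 rad/s); the robot touches nothing.
It fails at once if the lever is forced: jaw squeezed by more than 0.12 rad (value of joint jaw above 0.12 rad).
It fails at once if a bottle is tipped over (angle between any of reagent_a, reagent_c's own z axis and vertical above 0.6 rad).
It fails at once if a bystander is shifted by more than 30 mm (distance of any of calculator, tape_roll, dish_1, bottle_ctrl, bottle_drop from where it was at the start of the episode above 0.03 m).
It also fails if it takes over 72 s, if anything falls off the work surface, if the arm or the gripper's body presses on something with over 40 N, if the wrist force passes 120 N, or if a joint passes its speed limit or range.

### The arm

A 7-joint arm with a two-finger parallel gripper is mounted at the origin on a cart in front of the work surface, level with it; the furniture and walls round the work are solid. World frame = base frame: x ahead of the robot, y to its left, z up, the work surface at z = 0. Lengths are in m, angles in degrees, forces in N, time in s.
With the tool pointing down it reaches from about 0.425 to 0.8 m from the base axis. Payload 8.3 kg.
Tool frame: the origin (TCP) lies at the very end of the fingers, on their centre line; the grasp point (between the pads) lies bot.tcp_to_grasp behind it (bot.tcp_to_grasp is the distance from the TCP to the grasp point, in m); z points along the fingers, y is the line along which they close (so a half turn about z gives the same grasp; the last joint's range is limited). The gripper opens to 85 mm and grips with 20 to 120 N. Pads are 22 mm wide; open, the fingers measure 114 mm over their backs; the gripper's body (76 mm by 85 mm) begins 54 mm behind the grasp point. The pads swing forward as they close: fully open they stand 13 mm farther back than shut.
Start: joints at [-75.281, 21.967, 0.94, 78.501, -0.361, 79.538, -2.664], TCP at [0.196, 0.593, 0.231] pointing down, gripper open.
Joint ranges: [-169.22, 169.22], [-14.56, 117.87], [-87.37, 89.26], [10.42, 133.3], [-82.24, 262.24], [0.94, 117.77], [-172.7, 172.7]. Speed limits (degrees/s): [136.94, 136.94, 172.46, 172.46, 180, 180, 180].

### API

Orientations are given as a 3x3 rotation matrix whose columns are the frame's x, y, z axes.
In Python, from rig import bot, eyes gives the robot as it stands. The module is installed in compiled form; this text tells all that it offers. Calls block until the motion is done:
- bot.goto(position, orientation): joint-space move of the TCP to a pose.
- bot.servo_line(position, ori=None, speed=0.15, threshold=None): straight line of the TCP; ori=None keeps the orientation; speed is the mean speed in m/s. With threshold (N) it stops when the force on the tool has changed by that much, and returns True; else False.
- bot.move_joints(angles): joint-space move.
- bot.grip(opening): finger opening in m; the grip force is fixed at half the most; returns when the fingers have stopped.
- bot.sleep(seconds).
- bot.solve_ik(position, orientation): joint angles nearest the present ones, or None.
- bot.observe(): the state.
- eyes.capture(name): name is "side" or "top" or "wrist"; returns a dict with "frame" (420x560x3 uint8, blue, green, red), "intrinsics" (3x3 intrinsics, pixels), "extrinsics" (4x4, takes a point from camera to world coordinates). Camera axes: x right, y down, z forward; pixel columns grow to the right and rows downward; lengths in m; the calibration is good to about 2 mm. A picture is of the moment at which its call begins. There is no depth.
A pose or a line that the arm cannot do raises bot.Unreachable and nothing moves.
- bot.sign_off(): hands the job in; it is judged then, once.
Trained networks look in the newest picture that a camera, given by its name, has taken for a name from the list of things; names that differ only in an ending like _2 or _b are one class to them, and where a whole thing is asked for, a point or a joint stands for the part that bears it (a point fixed in the world has none). Each returns a list of dicts, best first, with "score" (0 to 1); they miss things now and then, are a little off and sometimes report something else, mostly with a low value. They report only what shows in the picture. A call takes as long as a camera call.
- eyes.cut_out(thing, camera): "region" (420x560 bool, what is visible of it).
- eyes.place_of(thing, camera): "location" ([x, y, z] in m, in world coordinates, good to about 4 mm: a listed point, or the origin of a listed thing).
The state is a dict: "time_s": time; "q": joint angles; "joint_velocities": joint speeds; "joint_efforts": joint torques, N m; "tcp_pos": TCP position; "tool_rot": TCP orientation; "contact_force": force on the tool from outside, world axes, zero at the start; "torque": the same for the moment, N m; "gripper_width": finger opening in m; "finger_force": force on a finger pad.
Only numpy, scipy, OpenCV 4.12 (cv2) and the standard library are available. Lean on these libraries where they do the work, as an engineer would, in place of code of your own. Each camera call takes 0.05 s, during which the arm holds its last target. There are 200 camera calls.

## Working session

There is one attempt and no reset: what is moved stays moved. The work goes in short steps, each a Python script; the robot and the scene stay as the last script left them, time stands still between calls to the robot, and variables do not carry over. Pictures are saved under pics/ and viewed, at most 10 in all, crops included, and the job is handed in when it is done.

```bash
mkdir -p pics
python3 - <<'E'
from rig import bot, eyes
import cv2, numpy as np
ims=[]
for c in ("top","side"):
    r=eyes.capture(c); cv2.imwrite(f"pics/{c}0.png",r["frame"])
    print(c,r["intrinsics"].tolist(),np.round(r["extrinsics"],4).tolist())
    for t in ["stand","lever_pivot","lever_grip","pointer_pivot","pointer_post","reagent_a","reagent_c","calculator","tape_roll","dish_1","bottle_ctrl","bottle_drop"]:
        print(t,[(round(d["score"],2),np.round(d["location"],3).tolist()) for d in eyes.place_of(t,c)[:3]])
print(bot.tcp_to_grasp, bot.observe()["time_s"])
E
```

```text
top [[536.7499562904659, 0.0, 284.0523746374448], [0.0, 536.7499562904659, 210.1214492614553], [0.0, 0.0, 1.0]] [[-0.0078, -0.982, 0.189, 0.2904], [-1.0, 0.0086, 0.0032, 0.0384], [-0.0047, -0.1889, -0.982, 1.4705], [0.0, 0.0, 0.0, 1.0]]
stand [(0.64, [0.636, -0.024, -0.002])]
lever_pivot [(0.9, [0.627, 0.087, 0.041]), (0.51, [0.446, -0.039, -0.001]), (0.18, [0.639, -0.02, -0.003])]
lever_grip [(0.96, [0.511, 0.143, 0.041])]
pointer_pivot [(0.63, [0.636, -0.027, -0.002])]
pointer_post [(0.8, [0.559, -0.094, 0.042])]
reagent_a [(0.93, [0.505, 0.08, -0.002]), (0.75, [0.527, -0.297, -0.001])]
reagent_c [(0.93, [0.505, 0.08, -0.002]), (0.75, [0.527, -0.297, -0.001])]
calculator [(0.62, [0.444, 0.312, 0.004]), (0.52, [0.527, -0.298, -0.0])]
tape_roll [(0.79, [0.525, -0.038, 0.002]), (0.39, [0.447, 0.314, 0.002])]
dish_1 [(0.85, [0.468, -0.163, 0.002])]
bottle_ctrl [(0.74, [0.634, 0.393, -0.003])]
bottle_drop [(0.59, [0.447, -0.036, 0.002])]
side [[391.8857982985552, 0.0, 275.3607991286437], [0.0, 391.8857982985552, 210.71097227250746], [0.0, 0.0, 1.0]] [[0.922, -0.2616, 0.2855, 0.2831], [-
[... 170 characters left out ...]
ivot [(0.95, [0.624, 0.083, 0.043])]
lever_grip [(0.92, [0.512, 0.144, 0.041]), (0.72, [0.5, 0.074, 0.004])]
pointer_pivot [(0.77, [0.651, -0.138, 0.04])]
pointer_post [(0.88, [0.555, -0.088, 0.047])]
reagent_a [(0.73, [0.523, -0.298, 0.002]), (0.49, [0.635, 0.395, -0.002]), (0.17, [0.446, -0.034, 0.002])]
reagent_c [(0.73, [0.523, -0.298, 0.002]), (0.49, [0.635, 0.395, -0.002]), (0.17, [0.446, -0.034, 0.002])]
calculator [(0.9, [0.442, 0.316, -0.001])]
tape_roll [(0.86, [0.522, -0.045, 0.002])]
dish_1 [(0.7, [0.466, -0.163, -0.0]), (0.46, [0.444, 0.32, 0.0])]
bottle_ctrl [(0.53, [0.636, 0.396, -0.002]), (0.37, [0.446, -0.037, -0.002])]
bottle_drop [(0.6, [0.446, -0.034, -0.001])]
0.0187 1.3
```

Run:
```python
import cv2
i=cv2.imread("pics/top0.png"); 
cv2.imwrite("pics/t1.png",cv2.resize(i[90:390],(800,429),interpolation=cv2.INTER_CUBIC))
```

```text
(no output)
```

View pics/t1.png

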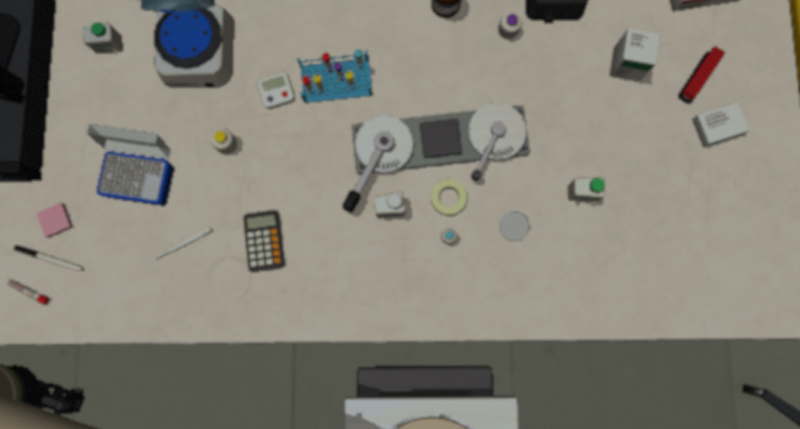

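View pics/side0.png

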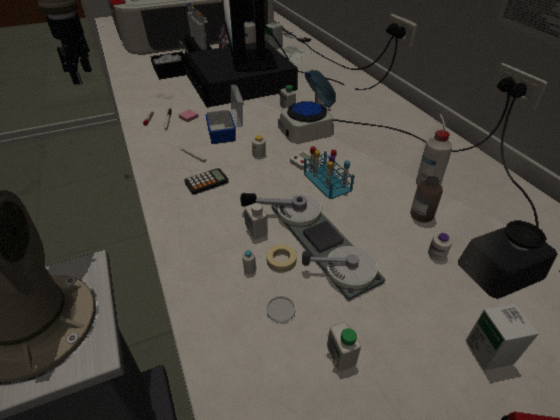

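The top view shows the white-capped bottle at about (390,205), beside the lever, with its wide side roughly along world y. The green-capped bottle stands aside at (590,188). Next I'll look from near.

```bash
cat > h.py <<'E'
from rig import bot, eyes
import cv2, numpy as np
def down(a):
    "tool down, closing line (y) at world angle a deg"
    a=np.radians(a); y=np.array([np.cos(a),np.sin(a),0]); z=np.array([0,0,-1.])
    return np.c_[np.cross(y,z),y,z]
def best(p,a):
    qs=[(bot.solve_ik(p,down(x)),x) for x in (a,a+180)]
    qs=[(abs(q[6]),x) for q,x in qs if q is not None]
    return min(qs)[1]
def px2w(r,u,v,z):
    K=r["intrinsics"];E=r["extrinsics"]
    d=E[:3,:3]@np.linalg.inv(K)@[u,v,1]; o=E[:3,3]
    return o+d*(z-o[2])/d[2]
def w2px(r,p):
    c=np.linalg.inv(r["extrinsics"])@np.r_[p,1]; c=r["intrinsics"]@c[:3]; return c[:2]/c[2]
def loc(t,c):
    return [(round(d["score"],2),np.round(d["location"],4).tolist()) for d in eyes.place_of(t,c)[:2]]
E
python3 - <<'E'
from h import *
print(np.round(bot.observe()["tool_rot"],2).tolist())
p=[0.50,0.08,0.26]
for x in (0,180): print(x,bot.solve_ik(p,down(x)))
bot.goto(p,down(best(p,0)))
r=eyes.capture("wrist"); cv2.imwrite("pics/w1.png",r["frame"])
print(np.round(r["extrinsics"],3).tolist())
for t in ["lever_pivot","lever_grip","reagent_a","reagent_c","pointer_pivot","pointer_post"]: print(t,loc(t,"wrist"))
for t in ["reagent_a"]:
  for d in eyes.cut_out(t,"wrist")[:2]:
    m=d["region"].astype(np.uint8); c=max(cv2.findContours(m,0,1)[0],key=cv2.contourArea)
    print(d["score"],m.sum(),cv2.minAreaRect(c))
print(bot.observe()["time_s"])
E
```

```text
[[-0.95, 0.31, -0.0], [0.31, 0.95, -0.0], [0.0, -0.0, -1.0]]
0 [-44.6853299    6.60056539  35.30765126  95.36717103  -3.87726778
  79.26246696  -8.83375876]
180 [-34.6982858    6.30037424  24.18017554  94.99428846  -2.62227159
  79.26522879 169.84121087]
[[1.0, 0.004, 0.001, 0.499], [0.004, -0.957, -0.29, 0.155], [-0.0, 0.29, -0.957, 0.404], [0.0, 0.0, 0.0, 1.0]]
lever_pivot [(0.68, [0.6257, 0.0863, 0.0389])]
lever_grip [(0.7, [0.5105, 0.148, 0.0441])]
reagent_a [(0.88, [0.5011, 0.0779, -0.0004])]
reagent_c [(0.88, [0.5011, 0.0779, -0.0004])]
pointer_pivot [(0.95, [0.6497, -0.1317, 0.0424])]
pointer_post [(0.66, [0.5594, -0.0904, 0.0448]), (0.44, [0.624, 0.0843, 0.0379])]
0.71 2064 ((277.5600280761719, 184.9199981689453), (61.65971755981445, 39.03229904174805), 81.8698959350586)
3.8417
```

View pics/w1.png

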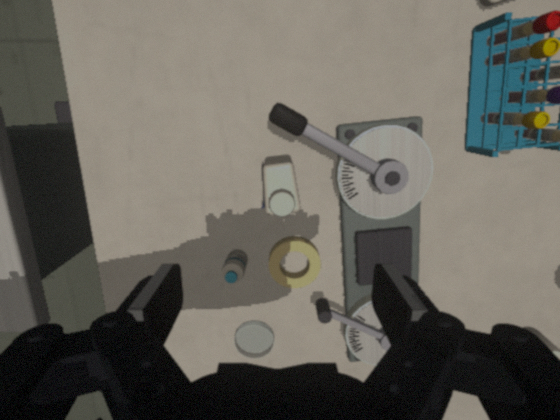

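The wrist view shows the bottle at px (280,185), long side near vertical and turned slightly, with its cap at (282,203). The lever runs from its grip at (288,120) to the hub at (392,178). The pointer post is at (324,310). I'll fit the bottle pose to the mask and the yaw of the stand.

```bash
cat >> h.py <<'E'
def fit(cam,x0,x=(-16,23),cap=(4,-10),idx=0,thing="reagent_a"):
    from scipy.optimize import minimize
    r=eyes.capture(cam); 
    ds=eyes.cut_out(thing,cam)
    def hull(s):
        c,n=np.cos(s[2]),np.sin(s[2]); t=np.linspace(0,2*np.pi,24)
        P=[(a,b,z) for a in x for b in (-28,28) for z in (0,68)]+[(cap[0]+13*np.cos(k),cap[1]+13*np.sin(k),z) for k in t for z in (88,)]
        P=np.array(P)/1000; W=np.c_[s[0]+c*P[:,0]-n*P[:,1],s[1]+n*P[:,0]+c*P[:,1],P[:,2]]
        h=cv2.convexHull(np.array([w2px(r,w) for w in W],np.float32))
        m=np.zeros((420,560),np.uint8); cv2.fillConvexPoly(m,np.round(h*16).astype(int),1,shift=4); return m>0
    d=min(ds,key=lambda d:np.hypot(*(np.argwhere(d["region"]).mean(0)[::-1]-w2px(r,[x0[0],x0[1],.04]))))
    f=lambda s:-(hull(s)&d["region"]).sum()/(hull(s)|d["region"]).sum()
    o=min((minimize(f,[x0[0],x0[1],a],method="Nelder-Mead",options=dict(initial_simplex=[[x0[0],x0[1],a],[x0[0]+.008,x0[1],a],[x0[0],x0[1]+.008,a],[x0[0],x0[1],a+.2]])) for a in x0[2]),key=lambda o:o.fun)
    return o.x,o.fun
E
python3 - <<'E'
from h import *
for a in ((0,.15),(3.14,3.3)):
  for xx,cp in (((-15,24),(5,-10)),((-17,22),(3,-10))): print(fit("wrist",(.503,.079,a),xx,cp))
print(fit("top",(.505,.08,(0,.15))))
E
```

```text
(array([0.49696053, 0.07266305, 0.16843186]), np.float64(-0.8522727272727273))
(array([0.49976366, 0.07384513, 0.12743141]), np.float64(-0.8377077865266842))
(array([0.50582454, 0.07285731, 3.34442476]), np.float64(-0.8431978798586572))
(array([0.50373493, 0.0733795 , 3.34930713]), np.float64(-0.8215712383488681))
(array([0.505, 0.08 , 0.   ]), np.float64(0.0))
```

Run:
```python
from h import *
R=down(8.5)
bot.grip(0.075)
bot.goto([.503,.076,.15],R)
print(bot.servo_line([.503,.076,.036],speed=.12,threshold=8))
bot.grip(0.0)
o=bot.observe(); print(o["gripper_width"],o["finger_force"],o["tcp_pos"])
bot.servo_line([.503,.076,.16],speed=.15)
bot.servo_line([.57,.30,.16],speed=.2)
print(bot.servo_line([.57,.30,.037],speed=.08,threshold=6), bot.observe()["tcp_pos"])
bot.grip(0.08)
bot.servo_line([.57,.30,.2],speed=.15)
bot.goto([.54,.2,.3],R)
r=eyes.capture("wrist"); cv2.imwrite("pics/w2.png",r["frame"])
for t in ["lever_pivot","lever_grip","reagent_a","pointer_pivot","pointer_post"]: print(t,loc(t,"wrist"))
eyes.capture("side")
for t in ["lever_pivot","lever_grip","reagent_a","pointer_pivot","pointer_post"]: print(t,loc(t,"side"))
o=bot.observe();print(o["time_s"],o["contact_force"])
```

```text
False
0.0354906810346299 59.34431509289425 [0.50333823 0.07615709 0.03671738]
False [0.57036752 0.30015343 0.0375857 ]
lever_pivot [(0.83, [0.6232, 0.0818, 0.0387])]
lever_grip [(0.85, [0.5118, 0.146, 0.0443])]
reagent_a [(0.95, [0.5704, 0.3015, -0.0023])]
pointer_pivot [(0.49, [0.4622, -0.1703, 0.0016])]
pointer_post [(0.59, [0.5609, -0.0869, 0.0434])]
lever_pivot [(0.92, [0.6229, 0.0833, 0.0411])]
lever_grip [(0.8, [0.5107, 0.1454, 0.0392]), (0.73, [0.521, -0.0435, 0.0039])]
reagent_a [(0.86, [0.5711, 0.2952, -0.0013]), (0.72, [0.525, -0.2993, 0.0023])]
pointer_pivot [(0.93, [0.6507, -0.135, 0.0438])]
pointer_post [(0.81, [0.5525, -0.0878, 0.0427])]
13.625 [-0.81379217 -0.59182256  0.0690104 ]
```

View pics/w2.png

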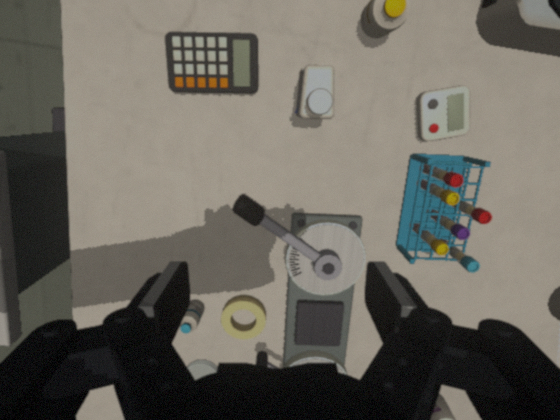

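The bottle stands clear at px (316,95), and the lever is unchanged. Now I'll press the lever with closed fingers along an arc, checking the force at each step.

```bash
cat > press.py <<'E'
from h import *
L=np.array([.6243,.084]); z=.034
def pose(th,off,r=.13):
    a=np.radians(th); u=np.array([np.cos(a),np.sin(a)]); t=np.array([-u[1],u[0]])
    return np.r_[L+r*u+off*t,z], down(th-90), t
p,R,t=pose(151.4,-.05)
for th in (151.4,180,208): print(np.round(bot.solve_ik(*pose(th,-.025)[:2])))
bot.grip(0.0)
bot.goto(p+[0,0,.12],R); bot.servo_line(p,speed=.15); bot.sleep(.2)
f0=bot.observe()["contact_force"]
h=[]; th=151.4
p,R,t=pose(th,-.03); bot.servo_line(p,R,speed=.06)
while th<208:
    th+=1.5; p,R,t=pose(th,-.0255)
    bot.servo_line(p,R,speed=.03)
    o=bot.observe(); f=-(o["contact_force"]-f0)[:2]@t; h.append((th,round(f,1)))
    if f>8.5: break
print(h,o["time_s"])
bot.sleep(.3); o=bot.observe(); print("rest",-(o["contact_force"]-f0)[:2]@t,o["tcp_pos"],p)
E
python3 press.py
```

```text
[-40.  24.  24. 105. -12.  53.  50.]
[-35.  20.  23. 111. -10.  51.  82.]
[-27.  19.  22. 112.  -9.  51. 117.]
[(152.9, np.float64(1.4)), (154.4, np.float64(1.2)), (155.9, np.float64(1.6)), (157.4, np.float64(2.1)), (158.9, np.float64(1.6)), (160.4, np.float64(2.4)), (161.9, np.float64(2.2)), (163.4, np.float64(1.8)), (164.9, np.float64(1.8)), (166.4, np.float64(1.6)), (167.9, np.float64(0.7)), (169.4, np.float64(2.6)), (170.9, np.float64(1.8)), (172.4, np.float64(1.0)), (173.9, np.float64(1.9)), (175.4, np.float64(1.7)), (176.9, np.float64(2.3)), (178.4, np.float64(2.0)), (179.9, np.float64(1.5)), (181.4, np.float64(1.5)), (182.9, np.float64(2.1)), (184.4, np.float64(4.6)), (185.9, np.float64(5.4)), (187.4, np.float64(7.0)), (188.9, np.float64(9.3))] 23.7
rest 9.370425347631555 [0.49179192 0.0912269  0.03403329] [0.4919201  0.08908063 0.034     ]
```

Run:
```python
from h import *
o=bot.observe(); p=o["tcp_pos"]; y=o["tool_rot"][:,1]
a=np.radians(188.9); t=np.array([-np.sin(a),np.cos(a),0])
bot.servo_line(p-.04*t,speed=.06); bot.servo_line(p-.04*t+[0,0,.2],speed=.2)
bot.goto([.53,-.02,.33],down(0))
r=eyes.capture("wrist"); cv2.imwrite("pics/w3.png",r["frame"])
for c in ("wrist","side","top"):
    if c!="wrist": eyes.capture(c)
    for n in ["lever_pivot","lever_grip","pointer_pivot","pointer_post"]: print(c,n,loc(n,c)[:1])
print(bot.observe()["time_s"])
```

```text
wrist lever_pivot [(0.92, [0.6261, 0.0868, 0.0362])]
wrist lever_grip [(0.77, [0.4949, 0.0746, 0.0439])]
wrist pointer_pivot [(0.55, [0.6487, -0.1358, 0.0413])]
wrist pointer_post [(0.76, [0.5619, -0.0873, 0.0446])]
side lever_pivot [(0.83, [0.6236, 0.0836, 0.0418])]
side lever_grip [(0.59, [0.4962, 0.0721, 0.0407])]
side pointer_pivot [(0.84, [0.6518, -0.1351, 0.0431])]
side pointer_post [(0.67, [0.5553, -0.09, 0.0446])]
top lever_pivot [(0.81, [0.6241, 0.0859, 0.0389])]
top lever_grip [(0.6, [0.4944, 0.0753, 0.0378])]
top pointer_pivot [(0.93, [0.65, -0.1337, 0.0453])]
top pointer_post []
28.0
```

View pics/w3.png

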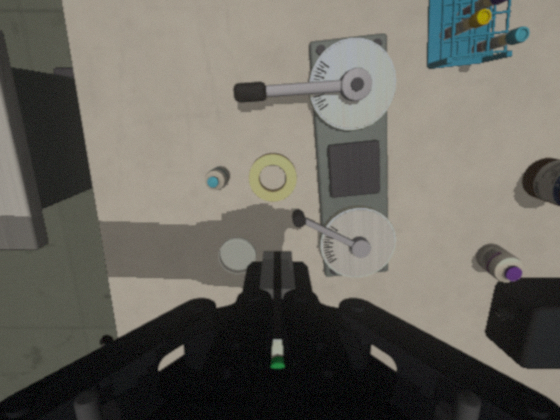

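The lever now points almost straight out, from its grip at (250,92) to its hub at (357,85), at about 185° world. The pointer post is at (298,218) with its hub at (361,247), about 153°. I'll push the pointer to about 184.5°.

```bash
cat > point.py <<'E'
from h import *
import sys
P=np.array([.650,-.135]); z=.036
def pose(th,off,r=.1):
    a=np.radians(th); u=np.array([np.cos(a),np.sin(a)]); t=np.array([-u[1],u[0]])
    return np.r_[P+r*u+off*t,z], down(th-90)
def ang(thing,cam):
    r=R
    out=[]
    for d in eyes.cut_out(thing,cam)[:1]:
        m=d["region"].astype(np.uint8); c=max(cv2.findContours(m,0,1)[0],key=cv2.contourArea)
        W=np.array([px2w(r,*q[0],.043)[:2] for q in c],np.float32)
        (cx,cy),(w,h),_=q=cv2.minAreaRect(W*1000); b=cv2.boxPoints(q); e=max(b[1]-b[0],b[2]-b[1],key=np.linalg.norm)
        # bar axis: from pixels of mask
        M=np.argwhere(m)[:,::-1]; X=np.array([px2w(r,*k,.043)[:2] for k in M],np.float32); l=cv2.fitLine(X,cv2.DIST_HUBER,0,.001,.001).ravel()
        out.append((round(d["score"],2),round(np.degrees(np.arctan2(e[1],e[0]))%180,1),round(np.degrees(np.arctan2(l[1],l[0]))%180,1),np.round([w,h]).tolist()))
    return out
def look(cams=("wrist","side","top")):
    global R
    for c in cams:
        R=eyes.capture(c)
        if c=="wrist": cv2.imwrite("pics/w%d.png"%int(bot.observe()["time_s"]*10),R["frame"])
        print(c,"lever",ang("lever",c),"pointer",ang("pointer",c))
        L={n:loc(n,c)[:1] for n in ["lever_pivot","lever_grip","pointer_pivot","pointer_post"]}; print(L)
def push(th0,th1,off=-.021,side=1):
    p,Q=pose(th0,side*-.05); bot.goto(p+[0,0,.12],Q); bot.servo_line(p,speed=.15)
    for th in np.arange(th0,th1,2.5).tolist()+[th1]: bot.servo_line(*pose(th,side*off),speed=.05)
    bot.sleep(.2); o=bot.observe(); print(o["contact_force"],o["tcp_pos"],o["time_s"])
    p,Q=pose(th1,side*-.05); bot.servo_line(p,speed=.06); bot.servo_line(p+[0,0,.2],speed=.2)
E
python3 - <<'E'
from point import *
look(("wrist",))
push(153,184.5)
bot.goto([.53,.06,.36],down(0)); look()
print(bot.observe()["time_s"])
import glob; print(glob.glob("pics/w[0-9]*"))
E
```

```text
wrist lever [(0.95, np.float32(7.3), np.float32(4.0), [171.0, 37.0])] pointer [(0.81, np.float32(152.3), np.float32(153.7), [30.0, 127.0])]
{'lever_pivot': [], 'lever_grip': [(0.64, [0.4975, 0.0781, 0.0427])], 'pointer_pivot': [(0.97, [0.6491, -0.1312, 0.0408])], 'pointer_post': [(0.89, [0.5605, -0.0881, 0.0438])]}
[-0.3062238   0.05459081  0.27232441] [ 0.54865935 -0.12191283  0.03599811] 34.5917
wrist lever [(0.72, np.float32(96.9), np.float32(97.2), [204.0, 318.0])] pointer [(0.83, np.float32(0.1), np.float32(7.2), [76.0, 32.0])]
{'lever_pivot': [(0.67, [0.6223, 0.0855, 0.0391])], 'lever_grip': [(0.71, [0.4964, 0.0759, 0.0428])], 'pointer_pivot': [(0.61, [0.6483, -0.1317, 0.0393])], 'pointer_post': []}
side lever [(0.91, np.float32(5.4), np.float32(4.6), [180.0, 56.0])] pointer [(0.76, np.float32(5.8), np.float32(6.6), [131.0, 36.0])]
{'lever_pivot': [(0.64, [0.6258, 0.0858, 0.0435])], 'lever_grip': [(0.7, [0.4977, 0.0733, 0.0406])], 'pointer_pivot': [(0.72, [0.65, -0.1359, 0.0442])], 'pointer_post': [(0.93, [0.5439, -0.1474, 0.0478])]}
top lever [] pointer [(0.52, np.float32(4.2), np.float32(6.3), [126.0, 26.0])]
{'lever_pivot': [], 'lever_grip': [], 'pointer_pivot': [(0.63, [0.6492, -0.1325, 0.0461])], 'pointer_post': [(0.55, [0.5469, -0.148, 0.0416])]}
39.125
['pics/w2.png', 'pics/w381.png', 'pics/w3.png', 'pics/w1.png', 'pics/w280.png']
```

Run:
```python
from point import *
import pickle
bot.goto([.56,-.05,.28],down(0)); look(("wrist",))
import point
r=point.R; pickle.dump({k:r[k] for k in r},open("r.pkl","wb"))
cv2.imwrite("pics/c1.png",cv2.resize(r["frame"][0:315,130:550],(800,600),interpolation=cv2.INTER_CUBIC))
print(bot.observe()["time_s"])
```

```text
wrist lever [(0.69, np.float32(0.9), np.float32(3.9), [173.0, 39.0])] pointer [(0.58, np.float32(0.7), np.float32(5.0), [123.0, 31.0])]
{'lever_pivot': [(0.57, [0.6257, 0.0849, 0.0388])], 'lever_grip': [(0.69, [0.4921, 0.0758, 0.0417])], 'pointer_pivot': [(0.56, [0.6496, -0.1331, 0.0407])], 'pointer_post': [(0.92, [0.5501, -0.1409, 0.0455])]}
40.0917
```

View pics/c1.png

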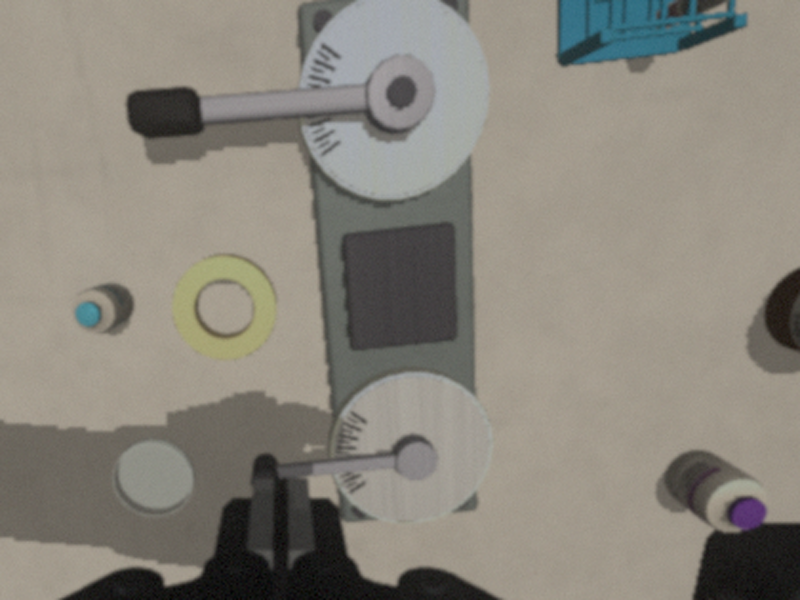

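Both bars show and look nearly parallel. The lever bar runs from (205,109) to (365,97) and the pointer bar from (285,469) to (395,460). I'll measure this to subpixel accuracy.

Run:
```python
import pickle; from h import px2w,cv2,np
r=pickle.load(open("r.pkl","rb")); g=cv2.cvtColor(r["frame"],7-1).astype(float); k=1.905
hue=cv2.cvtColor(cv2.GaussianBlur(r["frame"],(3,3),0),cv2.COLOR_BGR2LAB).astype(float)
g=cv2.GaussianBlur(g,(3,3),0)
for n,x0,x1,y0,y1,hw,z in (("lever",208,292,110,103,14,.048),("pointer",292,325,469,466,11,.046)):
    u0,u1=x0/k+130,x1/k+130; pts=[]
    for u in range(int(u0),int(u1)):
        v=(y0+(y1-y0)*(u-u0)/(u1-u0))/k; s=np.arange(int(round(v-hw/k-3)),int(round(v+hw/k+4)))
        gr=np.abs(np.gradient(g[s,u])); m=len(s)//2
        a=gr[:m]**2; b=gr[m:]**2
        pts.append((u,((s[:m]*a).sum()/a.sum()+(s[m:]*b).sum()/b.sum())/2))
    W=np.array([px2w(r,u,v,z)[:2] for u,v in pts],np.float32); l=cv2.fitLine(W,cv2.DIST_HUBER,0,.01,.01).ravel()
    print(n,np.degrees(np.arctan(l[1]/l[0])),[(p[0],round(p[1],1)) for p in pts[::6]])
    # line from known hub centre px
for n,h,z1,e,z2 in (("lever",(401,92),.057,(203,109),.048),("pointer",(418,457),.049,(285,469),.046)):
    A=px2w(r,h[0]/k+130,h[1]/k,z1);B=px2w(r,e[0]/k+130,e[1]/k,z2);d=A-B;print(n,np.degrees(np.arctan(d[1]/d[0])),A,B)
```

```text
lever 3.9324915 [(239, np.float64(56.3)), (245, np.float64(55.6)), (251, np.float64(55.4)), (257, np.float64(54.9)), (263, np.float64(54.4)), (269, np.float64(54.1)), (275, np.float64(53.3)), (281, np.float64(53.3))]
pointer 2.9561183 [(283, np.float64(246.0)), (289, np.float64(245.9)), (295, np.float64(245.4))]
lever 3.7827180591943614 [0.6248366  0.08300261 0.057     ] [0.51663743 0.07584881 0.048     ]
pointer 6.474114796859781 [ 0.64974911 -0.1324929   0.049     ] [ 0.56291667 -0.14234647  0.046     ]
```

Run:
```python
from point import *
import point
ims=[]
for n,c,g,p in (("lever","lever_pivot","lever_grip",[.56,.01,.20]),("pointer","pointer_pivot","pointer_post",[.60,-.21,.20])):
    bot.goto(p,down(0)); r=point.R=eyes.capture("wrist")
    print(n,ang(n,"wrist"),loc(c,"wrist")[:1],loc(g,"wrist")[:1]); ims.append(r["frame"][40:290,130:530])
    pickle=__import__("pickle"); pickle.dump(dict(r),open(n+".pkl","wb"))
cv2.imwrite("pics/c2.png",cv2.resize(np.vstack(ims),(480,600)))
cv2.imwrite("pics/c2.png",cv2.resize(np.hstack(ims),(800,250))); print(bot.observe()["time_s"])
```

```text
lever [(0.77, np.float32(1.2), np.float32(4.0), [175.0, 37.0])] [(0.97, [0.6241, 0.0866, 0.0405])] [(0.8, [0.4971, 0.0756, 0.0437])]
pointer [(0.69, np.float32(3.0), np.float32(6.0), [125.0, 27.0])] [(0.79, [0.6487, -0.1341, 0.0396])] [(0.88, [0.5494, -0.1435, 0.0444])]
41.8667
```

View pics/c2.png

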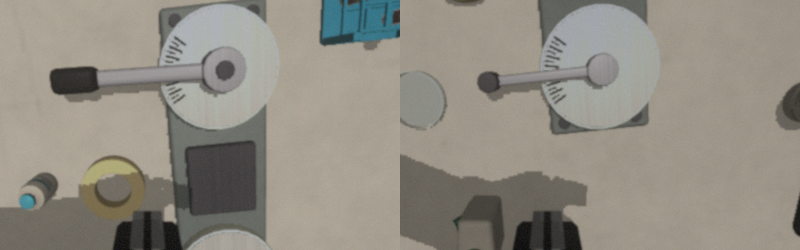

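The lever bar goes from (97,78) to (205,72) and the pointer bar from (497,81) to (590,71), so the pointer seems about 2° too far. I'll confirm with edges before nudging it.

```bash
cat > edge.py <<'E'
import pickle; from h import px2w,cv2,np
def edge(r,x0,x1,y0,y1,hw,z):
    g=cv2.GaussianBlur(cv2.cvtColor(r["frame"],6).astype(np.float32),(3,3),0); pts=[]
    A=[];B=[]
    for u in range(x0,x1):
        v=y0+(y1-y0)*(u-x0)/(x1-x0); s=np.arange(int(v-hw-4),int(v+hw+6)); gr=np.gradient(g[s,u]); 
        up=s<v; a=np.where(up,np.abs(gr),0)**2; b=np.where(~up,np.abs(gr),0)**2
        A.append(px2w(r,u,(s*a).sum()/a.sum(),z)[:2]); B.append(px2w(r,u,(s*b).sum()/b.sum(),z)[:2])
    out=[]
    for W in (A,B):
        l=cv2.fitLine(np.array(W,np.float32),cv2.DIST_HUBER,0,.0005,.001).ravel(); out.append(round(float(np.degrees(np.arctan(l[1]/l[0]))),2))
    return out
E
python3 - <<'E'
from edge import *
L=pickle.load(open("lever.pkl","rb"));P=pickle.load(open("pointer.pkl","rb"))
# crop(400x250 at 130,40), displayed 1:1
for seg in ((230,290,118,115),(295,330,114,112),(230,330,118,112)): print("L",edge(L,*seg,9,.048))
for seg in ((232,270,119.5,116),(278,312,115,111.5),(232,312,119.5,111.5)): print("P",edge(P,*seg,5,.046))
E
```

```text
L [3.6, 3.93]
L [-0.76, 5.54]
L [4.01, 1.08]
P [5.97, 6.24]
P [0.1, 6.7]
P [6.15, 3.36]
```

Run:
```python
from point import *
from edge import edge
import point
push(183.9,183.9,off=-.0238,side=-1)
bot.goto([.60,-.21,.20],down(0)); r=point.R=eyes.capture("wrist")
print(ang("pointer","wrist"),loc("pointer_post","wrist")[:1],edge(r,232,270,118,116,5,.046))
cv2.imwrite("pics/c3.png",r["frame"][40:290,130:530]); print(bot.observe()["time_s"])
```

```text
[ 0.7102262  -0.15081792  0.36597613] [ 0.55179152 -0.16588447  0.03595319] 45.0583
[(0.77, np.float32(1.1), np.float32(4.0), [125.0, 27.0])] [(0.87, [0.5513, -0.1387, 0.0444])] [0.17, -4.77]
48.3167
```

View pics/c3.png

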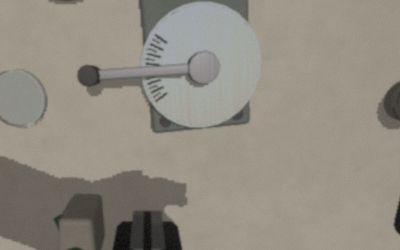

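The pointer bar now runs from (98,74) to (190,69). Its mask axis is 4.0°, the same as the lever's 4.0°, so I'm handing in.

Run:
```python
from rig import bot
print(bot.sign_off())
```

```text
the job is handed in; nothing more can be done
None
```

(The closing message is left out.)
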